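# Close up the film transport and hold its cover down on the pin

## Robot

A 6-joint arm with a two-finger parallel gripper is mounted at the origin on the work surface. World frame = base frame: x ahead of the robot, y to its left, z up, the work surface at z = 0. Lengths are in mm, angles in degrees, forces in N, time in s.
With the tool pointing down it reaches from about 275 to 775 mm from the base axis. Payload 14.6 kg.
Tool frame: the origin (TCP) lies midway between the tips of the shut fingers; the grasp point (between the pads) lies 19 mm behind it; z points along the fingers, y is the line along which they close (so a half turn about z gives the same grasp; the last joint's range is limited). The gripper opens to 85 mm and grips with 20 to 120 N. Pads are 22 mm wide; open, the fingers measure 114 mm over their backs; the gripper's body (76 mm by 85 mm) begins 54 mm behind the grasp point. The pads swing forward as they close: fully open they stand 13 mm farther back than shut.
Start: joints at [-73.642, 15.075, -2.767, 72.158, 0, 81.102], TCP at [223.993, -474.822, 231.278] pointing down, gripper open.
Joint ranges: [-151.79, 151.79], [-50.71, 97.33], [-67.44, 78.34], [-121.81, 120.89], [-77.56, 73.72], [-180, 180]. Speed limits (degrees/s): [108.29, 108.29, 147.25, 159.86, 180, 180].

## Interface

Orientations are given as a 3x3 rotation matrix whose columns are the frame's x, y, z axes.
In Python, from station import readout, vision, manip gives the robot as it stands.
- The arm moves only by the shell command python3 -m inch 'ROWS' [FORCE]. ROWS is JSON, a list of rows, each an object of numbers: "dx", "dy", "dz": the shift along the world's x, y, z in cm; "turn": the turn about the world's z in degrees; "grip": the finger opening in cm, from 0 to 8.54. A call has exactly 5 rows; each row is the pose to reach, as a shift and turn from the pose commanded when the call began; what a row does not reach only later rows make up. A row lasts 1/8 s, in which the tool goes at most 62.5 mm and 10.7 degrees, less where a joint would pass 70% of its speed; a pose out of reach is approached as far as the arm can. A call with a gripper value outside its range is refused whole. The fingers move at their own pace and stop on an object; FORCE is the grip in N (left out, the last holds). Time passes only in rows, so rows that repeat a pose let the fingers close, or fill a call up. It gives the time, the measured TCP pose, the force, the opening and the grip force at its end, in the units of the state.
- readout.read_state(): the state, without advancing time (a new reading comes with each control period).
- vision.camera(name): name is "scene" or "top" or "wrist"; returns the picture (480x640x3 uint8, red, green, blue); there is no depth.
- vision.camera_info(name): a dict with "fx", "fy", "cx", "cy" (pixels), "origin" and "attitude" of the camera in the world. Camera axes: x right, y down, z forward; pixel columns grow to the right and rows downward; lengths in mm; the calibration is good to about 2 mm. A picture is of the moment at which its call begins: read the wrist's pose just before it. camera_info takes no time and is no camera call; for the wrist camera it gives the pose at the moment of the call.
- manip.finish_job(): hands the job in; it is judged then, once.
The state is a dict: "time": time; "qpos": joint angles; "joint_velocities": joint speeds; "tau": joint torques, N m; "eef_pos": TCP position; "orientation": TCP orientation; "force": force on the tool from outside, world axes, zero at the start; "ft_torque": the same for the moment, N m; "grip_width": opening from 0.0 (shut) to 1.0 (fully open); "gripper_force": force on a finger pad.
Only numpy, scipy, OpenCV 4.12 (cv2) and the standard library are available. Lean on these libraries where they do the work, as an engineer would, in place of code of your own. Each camera call takes 0.05 s, during which the arm holds its last target. There are 200 camera calls.

## Task

Close up the film transport unit: swing its drop-down front door up until it is shut, then take the loose cover, lay it between the side walls with its upturned edge to the rear and slide it back under the drive housing until its socket drops over the hidden locating pin. Press the cover down flat against the spring pad until it sits fully home, and keep holding it pressed down so that the screws can go in: finish like that, with the gripper still on the cover. Leave the other parts on the shelf where they are.

Things in the scene. Friction and masses are not known exactly. Their poses are not given: they have to be found in the camera images.
- chassis: film transport unit, a fixed grey open-topped metal chamber 170 (x) x 132 (y) mm; origin under its centre on the shelf; -x is the front with the drop-down door, +x the rear, z up. Side walls along x, inner faces at y = +-60 mm, 82 mm high, with lips flared outwards to 88 mm. Just inside them are flat lands, top 70 mm high, for the cover. A gearmotor sticks out behind to x = +123 mm
- housing (a point): middle of the front lower edge of the drive housing that bridges the rear of the unit, at x = +50 mm, 106 mm high (36 mm above the lands), axes as the chassis. The housing covers x = +50 to +86 mm, y = +-76 mm, up to 130 mm high: the rear of the cover can only get under it by sliding in from the front
- seat (a point): point in the plane of the lands, 70 mm above the chassis origin, axes as the chassis: the cover's origin comes here, axes parallel, when the cover is fully home
- pin (a point): foot of the hidden locating pin under the drive housing, at x = +62 mm, y = 0 on the rear land (70 mm high), axes as the chassis. Steel pin, 8 mm thick, 12 mm tall, the upper 4 mm tapered to a 3 mm tip
- door (a joint): angle of the bottom-hinged front door: 0 = shut (upright), grows as it falls open towards the front (-x), at most 1.25 rad. Light, with a stiff hinge: it stays where it is left and about 2 N square to it at its top edge moves it, rigid at its stop at 0. Follow its arc up: pushed level when far open, its edge can bind on the fingers
- door_top (a point): middle of the door's top edge on the outer face. The door is 114 mm wide, 51 mm tall, 4 mm thick; shut, its top is 67 mm above the shelf and its outer face at x = -86 mm of the chassis
- door_hinge (a point): middle of the door's hinge line (along the chassis y), 16 mm above the shelf, at x = -84 mm of the chassis
- pad (a joint): spring-loaded film pressure pad in the chamber, a steel plate 50 x 60 mm under the place of the cover's handle: 0 = fully up, its top 4 mm above the lands; grows as it is pressed down (m). It pushes up with about 5 N at 0 and 8 N when level with the lands, so it carries the loose cover (about 3 N) 4 mm above the lands and lifts it again when let go
- cover: loose cover, about 0.3 kg: aluminium plate 4 mm thick, 115 mm wide (y), x = -92 to +78 mm, first lying flat on a cork pad; origin in the plane of its underside, z up, +x = rear. Front: flange turned down 10 mm, inner face at x = -89.5 mm, comes to lie in front of the shut door. Rear: lip turned up 45 degrees, ending at x = +85 mm, 10 mm above the underside
- cover_handle (a point): middle of the top face of the cover's dark bridge handle: bar along the cover's y, 80 mm long, 12 mm thick (x), its top 32 mm and its lower side 16 mm above the plate's underside, at x = -16 mm. Free space about 40 mm on both sides of it; grip it across x from above, fingertips just above the plate (whose top is 28 mm below this point)
- cover_socket (a point): mouth of the blind socket in the cover's underside at x = +62 mm, y = 0, marked on top by a round boss 26 mm wide, 12 mm high above the plate. Bore 11 mm wide, 13 mm deep, its mouth flared to 18 mm
- parts_pad: cork pad 130 x 120 x 12 mm fixed to the shelf, on which the cover lies at first; origin under its centre
- rail: bystander: short steel slide rail 220 mm long (y), 26 mm high, fixed; origin under its centre
- carriage_top (a point): bystander: middle of the top of the aluminium carriage (44 x 50 mm) that slides along the rail; 34 mm above the shelf
- sprocket: bystander: black film sprocket wheel lying flat, 70 mm across, 26 mm high; origin under its centre
- gear: bystander: white nylon gear lying flat, 44 mm across, 18 mm high; origin under its centre
- bushing: bystander: bronze bushing standing upright, 22 mm across, 20 mm high; origin under its centre
- coin_cup: bystander: pale grey plastic coin return cup, open box 75 x 100 x 45 mm with a 60 mm high back plate 130 mm wide; origin under its centre
- screwdriver: bystander: screwdriver lying on the shelf, about 200 mm long, handle to its -x
- screw_tin: bystander: round open tin, 68 mm across, 28 mm high; origin under its centre
- cleaner: bystander: small white bottle, 44 mm across, 85 mm high; origin under its centre
There are look-alikes about, which are no part of the job. Leave any orange or turquoise look-alike of the cover alone.

How it is judged (in metres and radians):
On the way, in this order (a step that is already met when the one before it is completed fails the run):
1. the front door is swung shut (within 0.1 rad), the cover not yet on the unit (value of joint door below 0.1 rad and horizontal distance between cover_socket and pin above 0.1 m), for 0.1 s.
2. the cover slides in from the front: between the side walls, low over the lands, its rear edge under the drive housing, the socket still short of the pin (x of cover_socket in the frame of pin between -0.035 and -0.008 m and y of cover_socket in the frame of pin between -0.01 and 0.01 m and z of cover in the frame of seat between -0.003 and 0.022 m), for 0.05 s.
At the end, for the whole second after the job is handed in: Socket on the pin (within 3 mm), plate flat on the lands (under 1.8 mm above them, tilt under 0.03, square within 0.06 rad), pad pressed in over 2 mm, cover at rest and held by the fingers with over 2 N; door shut (under 0.1 rad) (horizontal distance between cover_socket and pin below 0.003 m and z of cover in the frame of seat below 0.0018 m and angle between cover's own z axis and vertical below 0.03 rad and angle between the x axis of cover and the x axis of chassis, either way round below 0.06 rad and value of joint pad above 0.002 m and value of joint door below 0.1 rad and contact force between the fingers and cover above 2 N and linear speed of cover below 0.02 m/s); the arm keeps its last pose, push and grip.
It fails at once if another part on the shelf is shifted by more than 20 mm (distance of any of sprocket, gear, bushing, coin_cup, screwdriver, screw_tin, cleaner, carriage_top from where it was at the start of the episode above 0.02 m).
It also fails if it takes over 53 s, if anything falls off the work surface, if the arm or the gripper's body presses on something with over 40 N, if the wrist force passes 120 N, or if a joint passes its speed limit or range.

## Working session

There is one attempt and no reset: what is moved stays moved. The work goes in short steps, Python scripts to look and compute and a shell command to move; the robot and the scene stay as the last step left them, time stands still between calls to the robot, and variables do not carry over. Pictures are saved under pics/ and viewed, at most 10 in all, crops included, and the job is handed in when it is done.

```bash
ls; mkdir -p pics; python3 - <<'E'
from station import readout, vision
import cv2
for n in("scene","top"):
    i=vision.camera_info(n);print(n,i)
    cv2.imwrite(f"pics/{n}0.png",vision.camera(n)[:,:,::-1])
s=readout.read_state();print(s)
E
```

```text
pics
scene {'fx': 511.27795642165023, 'fy': 511.27795642165023, 'cx': 317.04212530069816, 'cy': 237.03860954499007, 'origin': array([1330.37293652, -279.7429169 ,  774.97582734]), 'attitude': array([[ 0.30832151,  0.60098454, -0.73739775],
       [ 0.95105495, -0.17779651,  0.25275063],
       [ 0.02079247, -0.77923423, -0.62638781]])}
top {'fx': 482.04342348587517, 'fy': 482.04342348587517, 'cx': 322.00619313478666, 'cy': 240.6513146304754, 'origin': array([ 454.54617866,   23.10149222, 1190.05278699]), 'attitude': array([[-0.02257048, -0.99798314,  0.05933151],
       [-0.99934912,  0.02085127, -0.02943752],
       [ 0.02814101, -0.05995731, -0.99780419]])}
{'time': 0.1, 'qpos': array([-7.36428317e+01,  1.50981534e+01, -2.79970150e+00,  7.21576996e+01,
       -3.27331790e-04,  8.11024425e+01]), 'joint_velocities': array([-0.04495121, -0.05293291,  0.25375072,  0.05006611,  0.08391269,
        0.07603641]), 'tau': array([ 4.05730170e-03, -6.38579965e+01,  3.85061502e+01,  1.00852316e-02,
       -8.32819808e-06,  3.93398398e-05]), 'eef_pos': array([ 223.91811915, -474.59200784,  230.8572659 ]), 'orientation': array([[ 9.04419977e-01,  4.26643208e-01, -2.78546858e-04],
       [ 4.26643275e-01, -9.04419512e-01,  9.28753836e-04],
       [ 1.44323303e-04, -9.58823666e-04, -9.99999530e-01]]), 'force': array([-0.08024208, -0.35371368, -0.69584595]), 'ft_torque': array([-0.01075814, -0.00159413, -0.01529705]), 'gripper_force': 0.0, 'grip_width': 0.9985031047505093}
```

View pics/top0.png

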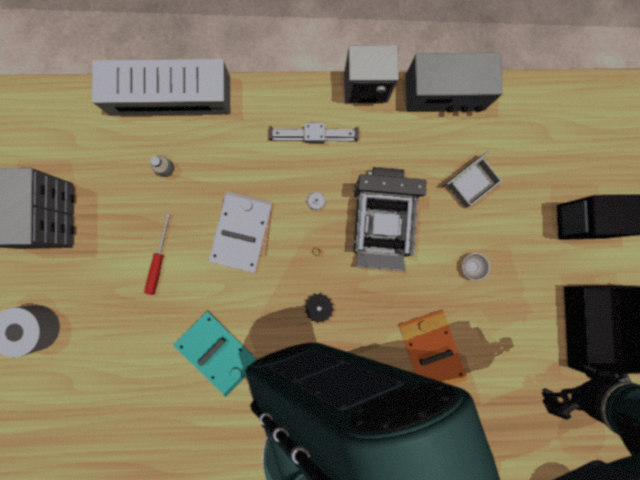

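View pics/scene0.png

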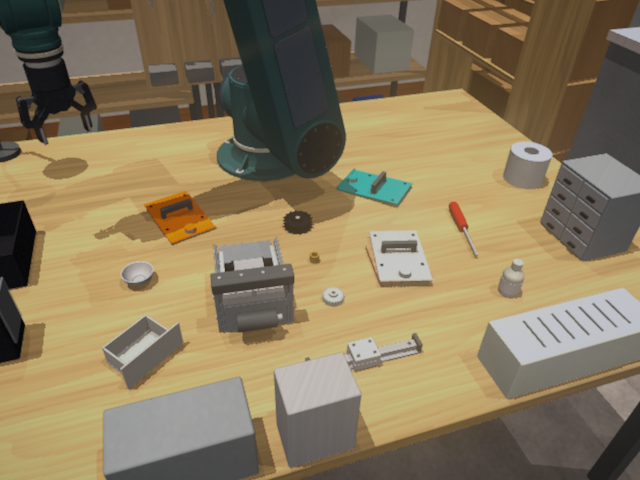

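The top view shows three cover-like plates: silver at (240,232), turquoise at (213,353) and orange at (432,345). The silver one on the cork pad fits the description, since the coloured ones are look-alikes. The chassis is at (387,220) with its open door at (381,262). I'll enlarge the crop to confirm this.

```bash
cat > h.py <<'E'
import numpy as np, cv2
from station import readout, vision
def ray(i,u,v):
    d=np.asarray(i["attitude"])@np.array([(u-i["cx"])/i["fx"],(v-i["cy"])/i["fy"],1.]); return np.asarray(i["origin"]),d
def onz(i,u,v,z):
    o,d=ray(i,u,v); return o+d*(z-o[2])/d[2]
def tri(obs):
    A=np.zeros((3,3));b=np.zeros(3);R=[]
    for i,u,v in obs:
        o,d=ray(i,u,v);d=d/np.linalg.norm(d);P=np.eye(3)-np.outer(d,d);A+=P;b+=P@o;R.append((P,o))
    x=np.linalg.solve(A,b); return x,[round(float(np.linalg.norm(P@(x-o))),1) for P,o in R]
def proj(i,p):
    c=np.asarray(i["attitude"]).T@(np.asarray(p)-i["origin"]); return np.array([i["fx"]*c[0]/c[2]+i["cx"],i["fy"]*c[1]/c[2]+i["cy"]])
E
python3 - <<'E'
from h import *
i=vision.camera_info("top")
for n,u,v,z in [("cover handle",238,237,44),("boss",248,207,28),("chassis mid",387,222,82),("door edge",381,268,30),("housingL",357,181,130),("housingR",426,186,130),("wallL front",357,250,88),("wallR front",412,253,88)]:print(n,onz(i,u,v,z).round(0))
print(vision.camera_info("wrist"))
a=cv2.imread("pics/top0.png")[150:285,200:440]
cv2.imwrite("pics/crop1.png",cv2.resize(a,None,fx=3.3,fy=3.3,interpolation=cv2.INTER_CUBIC))
E
```

```text
cover handle [536. 188.  44.]
boss [609. 166.  28.]
chassis mid [ 561. -161.   82.]
door edge [ 454. -152.   30.]
housingL [649. -89. 130.]
housingR [ 635. -243.  130.]
wallL front [497. -89.  88.]
wallR front [ 487. -216.   88.]
{'fx': 399.2096024040947, 'fy': 399.2096024040947, 'cx': 324.4630415599284, 'cy': 245.76603331196867, 'origin': array([ 288.95994102, -444.54124935,  374.20440164]), 'attitude': array([[ 0.42708488, -0.86805248, -0.25314698],
       [-0.90421086, -0.41034737, -0.1183966 ],
       [-0.00110374,  0.27946365, -0.96015564]])}
```

View pics/crop1.png

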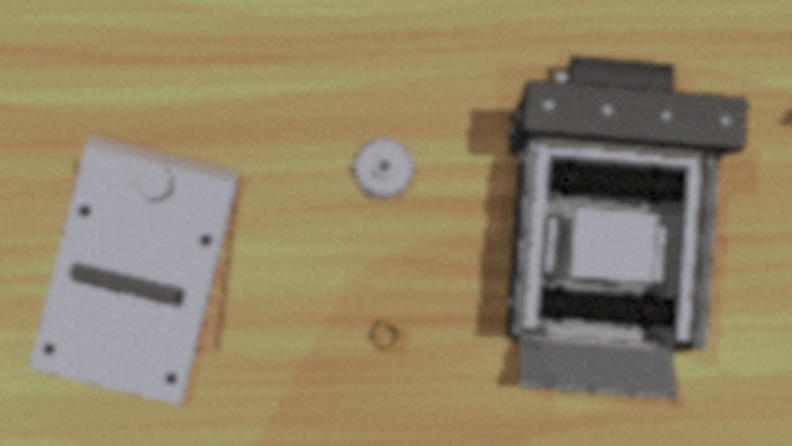

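The crop confirms it: the silver plate has a dark bridge handle and a round boss at its rear. The chassis housing is at the top (+x) and the door lies open towards the robot. Next I'll move the wrist camera over the unit.

```bash
python3 -m inch '[{"dx":3.5,"dy":4.5,"turn":10,"grip":0},{"dx":7.5,"dy":9.5,"turn":20,"grip":0},{"dx":11.5,"dy":14.5,"turn":30,"grip":0},{"dx":15.5,"dy":19.5,"turn":40,"grip":0},{"dx":19.5,"dy":24,"turn":50,"grip":0}]' && python3 -m inch '[{"dx":3,"dy":4,"turn":10,"grip":0},{"dx":5,"dy":7,"turn":10,"grip":0},{"dx":5,"dy":7,"turn":10,"grip":0},{"dx":5,"dy":7,"turn":10,"grip":0},{"dx":5,"dy":7,"turn":10,"grip":0}]'
python3 - <<'E'
from h import *
import pickle
i=vision.camera_info("wrist");a=vision.camera("wrist");pickle.dump((i,a),open("w1.pkl","wb"))
cv2.imwrite("pics/w1.png",a[:,:,::-1]);print(i["origin"])
E
```

```text
[ 288.95994102 -444.54124935  374.20440164]validation failed for argument at $[0]...
```

View pics/w1.png

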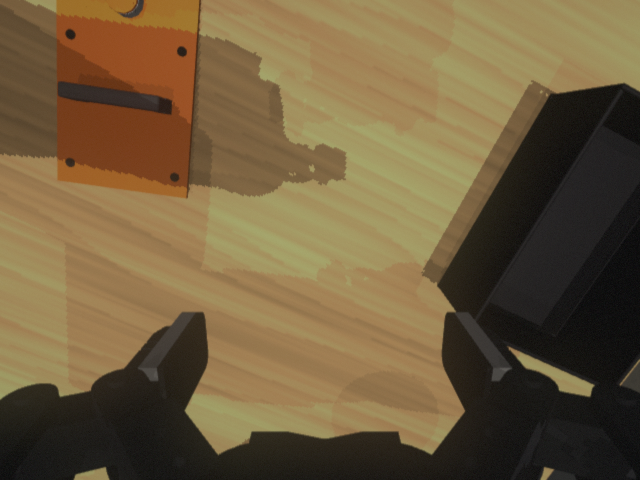

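The call was refused (probably because each row needs all five fields), and the picture only shows the orange look-alike and the fingers. I'll send it again with dz included.

```bash
python3 -m inch '[{"dx":3.5,"dy":4.5,"dz":0,"turn":10,"grip":0},{"dx":7.5,"dy":9.5,"dz":0,"turn":20,"grip":0},{"dx":11.5,"dy":14.5,"dz":0,"turn":30,"grip":0},{"dx":15.5,"dy":19.5,"dz":0,"turn":40,"grip":0},{"dx":19.5,"dy":24,"dz":0,"turn":50,"grip":0}]'
```

```text
time: 0.78
eef_pos: [418.3, -234.8, 231.3]
orientation: [[0.249, 0.968, 0.0], [0.968, -0.249, -0.0], [-0.0, 0.0, -1.0]]
force: [-0.0, -1.1, 0.5]
grip_width: 0.002
gripper_force: 0.0
```

```bash
python3 -m inch '[{"dx":3,"dy":4,"dz":1,"turn":9.5,"grip":0},{"dx":5,"dy":7,"dz":2,"turn":9.5,"grip":0},{"dx":5,"dy":7,"dz":2,"turn":9.5,"grip":0},{"dx":5,"dy":7,"dz":2,"turn":9.5,"grip":0},{"dx":5,"dy":7,"dz":2,"turn":9.5,"grip":0}]'
python3 - <<'E'
from h import *
import pickle
i=vision.camera_info("wrist");a=vision.camera("wrist");pickle.dump((i,a),open("w2.pkl","wb"))
cv2.imwrite("pics/w2.png",a[:,:,::-1]);print(i["origin"],i["attitude"])
E
```

```text
time: 1.4
eef_pos: [466.9, -167.3, 251.0]
orientation: [[0.093, 0.996, -0.001], [0.996, -0.093, 0.0], [0.0, -0.001, -1.0]]
force: [0.3, -0.5, -0.2]
grip_width: -0.0
gripper_force: 0.0
[474.17315016 -96.57782628 394.3091702 ] [[ 9.95735490e-01 -8.85658951e-02 -2.58247379e-02]
 [-9.22541834e-02 -9.55994978e-01 -2.78500929e-01]
 [-2.26356227e-05  2.79695699e-01 -9.60088702e-01]]
```

View pics/w2.png

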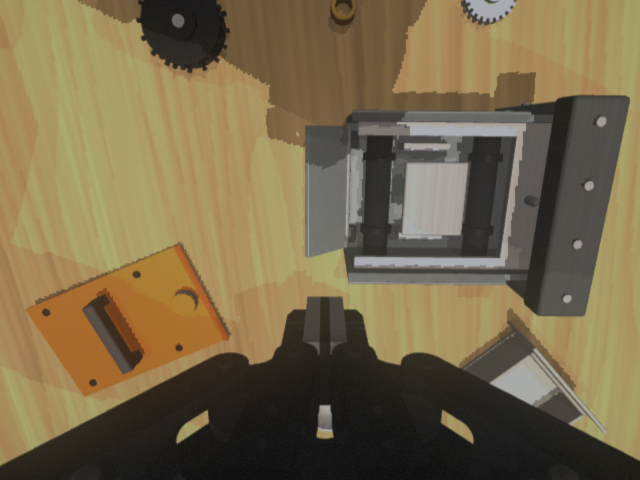

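The wrist view shows the unit clearly. The open door has its far edge at (306,126)–(307,257), the housing top spans about (568,97) to (586,315), and the pin is visible under the housing at (531,201). I'll fit the chassis pose and check it with an enlarged overlay.

```bash
cat > fit.py <<'E'
from h import *
import pickle
from scipy.optimize import least_squares
def T(p,pts):
    c,s=np.cos(p[2]),np.sin(p[2]);q=np.atleast_2d(pts).astype(float)
    return np.c_[p[0]+c*q[:,0]-s*q[:,1],p[1]+s*q[:,0]+c*q[:,1],q[:,2]]
def fit(i,P,uv,x0,loss="soft_l1"):
    f=lambda p:(np.array([proj(i,w) for w in T(p,P)])-uv).ravel()
    r=least_squares(f,x0,loss=loss); return r.x,f(r.x).reshape(-1,2)
E
python3 - <<'E'
from fit import *
i,a=pickle.load(open("w2.pkl","rb"))
P=np.array([[50,76,130],[86,76,130],[86,-76,130],[50,-76,130],[62,0,82]]);uv=np.array([[568,97],[629,97],[586,315],[526,303],[531,201]])
x,r=fit(i,P,uv,[560,-160,-.09]);print(x[:2].round(1),np.degrees(x[2]).round(2));print(r.round(1))
s=2.3;im=cv2.resize(np.ascontiguousarray(a[85:325,295:640,::-1]),None,fx=s,fy=s,interpolation=cv2.INTER_CUBIC)
def seg(pts,col):
    q=np.array([(proj(i,w)-[295,85])*s for w in T(x,pts)]).astype(int);cv2.polylines(im,[q],False,col,1,cv2.LINE_AA)
for z,yy in((82,60),(88,66),(70,60)):
    for sg in(1,-1):seg([[-85,sg*yy,z],[50,sg*yy,z]],(0,0,255))
seg([[50,76,130],[86,76,130],[86,-76,130],[50,-76,130],[50,76,130]],(255,0,0));seg([[50,76,106],[50,-76,106]],(255,0,255))
seg([[62,-4,82],[62,4,82]],(0,255,0));seg([[58,0,70],[66,0,70]],(0,255,0));seg([[-84,57,16],[-84,-57,16]],(0,255,255))
for th in(1.0,1.25):seg([[-84-51*np.sin(th),57,16+51*np.cos(th)],[-84-51*np.sin(th),-57,16+51*np.cos(th)]],(255,255,0))
cv2.imwrite("pics/w2o.png",im)
E
```

```text
[ 569.9 -159.8] -5.96
[[ 1.4 -3.3]
 [-1.8 -2.6]
 [-5.5  2.1]
 [ 5.1 13.6]
 [ 0.1  0.8]]
```

View pics/w2o.png

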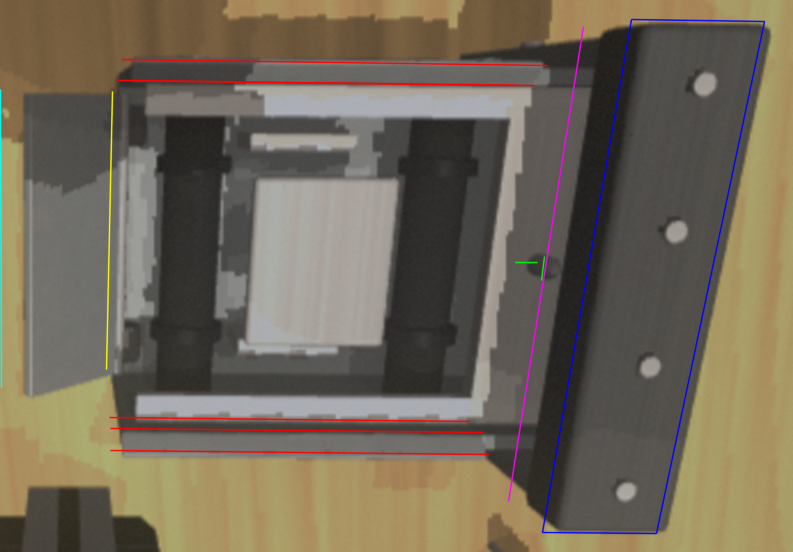

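```bash
python3 - <<'E'
from fit import *
i,a=pickle.load(open("w2.pkl","rb"))
P=np.array([[50,76,130],[86,76,130],[86,-76,130],[50,-76,130],[50,76,106],[50,-76,106],[62,0,82]])
uv=np.array([[638,26],[768,27],[666,529],[557,530],[605,38],[528,500],[546,266]])/2.3+[295,85]
x,r=fit(i,P,uv,[560,-160,-.09]);print(x[:2].round(1),np.degrees(x[2]).round(2));print(r.round(1).tolist())
q=T(x,[[-84,0,16]])[0]
# door angle: match far edge pixels
E=np.array([[25,95],[29,395]])/2.3+[295,85]
for th in np.arange(.5,1.26,.1):
    for h,off in((51,0),):
        print(round(th,2),[(proj(i,w)-e).round(1).tolist() for w,e in zip(T(x,[[-84-h*np.sin(th),57,16+h*np.cos(th)],[-84-h*np.sin(th),-57,16+h*np.cos(th)]]),E)])
print("seat",T(x,[[0,0,70]]),"pin",T(x,[[62,0,70]]),"hinge",q)
t=vision.camera_info("top")
for n,p,e in(("topcam hous +y front",[50,76,130],None),("-y front",[50,-76,130],None),("+y rear",[86,76,130],None)):print(n,((proj(t,T(x,[p])[0])-[200,150])*3.3).round(0))
E
```

```text
[ 572.8 -161.7] -5.1
[[-0.2, -1.1], [1.3, -1.8], [1.6, 2.6], [-0.5, 2.3], [-6.9, -3.4], [-3.5, 1.5], [2.4, 2.0]]
0.5 [[13.0, 2.0], [12.2, 6.3]]
0.6 [[7.7, 2.0], [7.4, 5.4]]
0.7 [[2.8, 2.0], [2.9, 4.3]]
0.8 [[-1.5, 2.0], [-1.1, 3.1]]
0.9 [[-5.4, 2.1], [-4.6, 1.8]]
1.0 [[-8.6, 2.1], [-7.6, 0.4]]
1.1 [[-11.2, 2.1], [-10.0, -1.0]]
1.2 [[-13.3, 2.1], [-11.9, -2.5]]
seat [[ 572.76628977 -161.6584536    70.        ]] pin [[ 634.52081142 -167.17017342   70.        ]] hinge [ 489.09887334 -154.19096223   16.        ]
topcam hous +y front [521. 131.]
-y front [745. 147.]
+y rear [524.  78.]
```

The chassis is at about (573,−162) with yaw −5.1°, and the top view agrees. The door stands at about 0.77 rad, with its outer top edge at local x ≈ −121, z ≈ 51. I'll bring the closed fingers down in front of the door.

```bash
python3 -m inch '[{"dx":-4.4,"dy":1.9,"dz":-3,"turn":0,"grip":0},{"dx":-4.4,"dy":1.9,"dz":-9,"turn":0,"grip":0},{"dx":-4.4,"dy":1.9,"dz":-15,"turn":0,"grip":0},{"dx":-4.4,"dy":1.9,"dz":-20,"turn":0,"grip":0},{"dx":-4.4,"dy":1.9,"dz":-21.5,"turn":0,"grip":0}]'
```

```text
time: 2.08
eef_pos: [421.5, -147.3, 33.8]
orientation: [[0.093, 0.996, -0.003], [0.996, -0.093, 0.002], [0.002, -0.004, -1.0]]
force: [0.7, 0.3, 0.4]
grip_width: 0.002
gripper_force: 0.0
```

```bash
python3 -m inch '[{"dx":1.5,"dy":-0.13,"dz":0,"turn":0,"grip":0},{"dx":2.2,"dy":-0.2,"dz":0.1,"turn":0,"grip":0},{"dx":2.8,"dy":-0.25,"dz":0.6,"turn":0,"grip":0},{"dx":3.3,"dy":-0.3,"dz":1.0,"turn":0,"grip":0},{"dx":3.9,"dy":-0.35,"dz":1.3,"turn":0,"grip":0}]'; python3 -m inch '[{"dx":0.4,"dy":-0.04,"dz":0.2,"turn":0,"grip":0},{"dx":0.8,"dy":-0.07,"dz":0.3,"turn":0,"grip":0},{"dx":1.2,"dy":-0.1,"dz":0.4,"turn":0,"grip":0},{"dx":1.5,"dy":-0.13,"dz":0.4,"turn":0,"grip":0},{"dx":1.7,"dy":-0.15,"dz":0.4,"turn":0,"grip":0}]'
```

```text
time: 2.7
eef_pos: [463.1, -151.2, 50.0]
orientation: [[0.091, 0.996, 0.001], [0.996, -0.091, -0.0], [-0.0, 0.001, -1.0]]
force: [-1.8, 0.2, -1.0]
grip_width: 0.0
gripper_force: 0.6
time: 3.32
eef_pos: [474.5, -151.8, 52.5]
orientation: [[0.092, 0.996, -0.01], [0.996, -0.092, 0.0], [-0.001, -0.01, -1.0]]
force: [-36.1, -2.6, 20.9]
grip_width: -0.001
gripper_force: 18.4
```

The door met its stop: −36 N at local x ≈ −99, which matches shut. I'll back off, lift, and go over to the cover.

```bash
python3 -m inch '[{"dx":-2,"dy":0.2,"dz":0,"turn":0,"grip":0},{"dx":-4,"dy":0.4,"dz":4,"turn":0,"grip":0},{"dx":-3.5,"dy":2,"dz":10,"turn":-2,"grip":0},{"dx":-2,"dy":6,"dz":14,"turn":-4,"grip":0},{"dx":0,"dy":11.5,"dz":15,"turn":-6,"grip":0}]'; python3 -m inch '[{"dx":1.5,"dy":6,"dz":0,"turn":-2,"grip":0},{"dx":3,"dy":12,"dz":0,"turn":-4,"grip":0},{"dx":4.5,"dy":18,"dz":0,"turn":-5.5,"grip":0},{"dx":5.7,"dy":22.6,"dz":0,"turn":-5.5,"grip":8},{"dx":5.7,"dy":22.6,"dz":0,"turn":-5.5,"grip":8}]'
python3 - <<'E'
from h import *
import pickle
i=vision.camera_info("wrist");a=vision.camera("wrist");pickle.dump((i,a),open("w3.pkl","wb"))
cv2.imwrite("pics/w3.png",a[:,:,::-1]);print(i["origin"])
E
```

```text
time: 3.95
eef_pos: [481.1, -37.2, 206.1]
orientation: [[0.198, 0.98, 0.005], [0.98, -0.198, -0.001], [-0.0, 0.005, -1.0]]
force: [0.4, -0.9, -1.2]
grip_width: 0.001
gripper_force: 0.0
time: 4.58
eef_pos: [536.9, 191.4, 202.8]
orientation: [[0.285, 0.959, -0.0], [0.959, -0.285, 0.001], [0.0, -0.0, -1.0]]
force: [-0.1, -1.3, -0.6]
grip_width: 0.417
gripper_force: 0.0
[557.75554908 259.33995666 346.14611202]
```

View pics/w3.png

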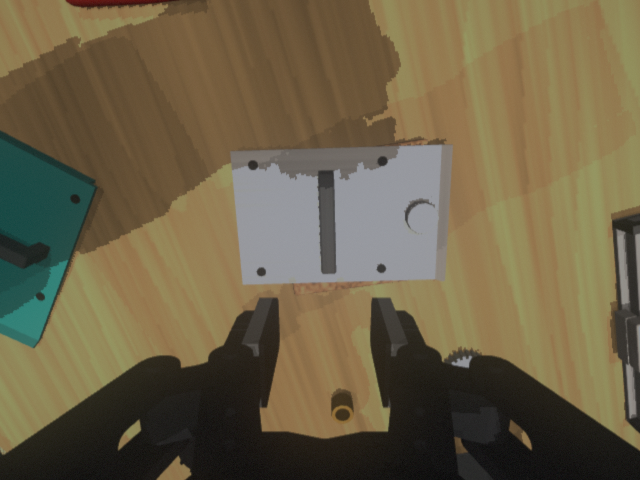

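The silver cover: handle (326,171)–(328,273), boss at (423,218), front corners (232,151) and (243,284), rear lip at u ≈ 445–451. The turquoise look-alike stays well off to the left. I'll triangulate the handle from the wrist and top views and fit the pose.

```bash
python3 - <<'E'
from fit import *
i,a=pickle.load(open("w3.pkl","rb"));t=vision.camera_info("top")
print("handle tri",tri([(i,327.5,222),(t,128/3.3+200,285/3.3+150)]));print("boss tri",tri([(i,423,218),(t,154/3.3+200,182/3.3+150)]))
hsv=cv2.cvtColor(a,cv2.COLOR_RGB2GRAY)
m=((hsv<95)).astype(np.uint8);m[:,:300]=0;m[:,360:]=0;m[:160]=0;m[280:]=0
n,l,st,c=cv2.connectedComponentsWithStats(m);k=1+np.argmax(st[1:,4]);print("handle blob",st[k],c[k])
P=np.array([[-16,40,32],[-16,-40,32],[-92,57.5,4],[-92,-57.5,4],[62,0,16],[85,-57.5,10],[85,57.5,10]])+[0,0,12.]
uv=np.array([[326,171],[328,273],[232,151],[243,284],[423,218],[446,279],[451,145]])
x,r=fit(i,P,uv,[552,184,-.29]);print(x[:2].round(1),np.degrees(x[2]).round(2));print(r.round(1).tolist());print("handle",T(x,[[-16,0,44]]).round(1))
f=lambda p:(np.array([proj(i,w+[0,0,p[3]]) for w in T(p,P)])-uv).ravel()
q=least_squares(f,[*x,0],loss="soft_l1").x;print("free z",q.round(3))
print(readout.read_state()["eef_pos"])
E
```

```text
handle tri (array([538.91207073, 188.93795144,  25.64283606]), [0.6, 0.6])
boss tri (array([614.69204307, 169.43546324,  24.90309646]), [0.9, 0.9])
handle blob [ 317  170   19  104 1586] [326.74842371 220.29886507]
[555.1 186.4] -14.7
[[-0.3, 2.0], [0.7, 0.5], [-1.4, -0.6], [0.2, -0.3], [-0.0, -0.4], [-0.6, 1.2], [2.2, -1.5]]
handle [[539.7 190.5  44. ]]
free z [ 5.55093e+02  1.85941e+02 -2.57000e-01 -2.21000e+00]
[536.59846634 189.74833346 202.94147541]
```

```bash
python3 -m inch '[{"dx":0.3,"dy":0.1,"dz":-3,"turn":1.8,"grip":5},{"dx":0.3,"dy":0.1,"dz":-7,"turn":1.8,"grip":5},{"dx":0.3,"dy":0.1,"dz":-11,"turn":1.8,"grip":5},{"dx":0.3,"dy":0.1,"dz":-11.5,"turn":1.8,"grip":5},{"dx":0.3,"dy":0.1,"dz":-11.5,"turn":1.8,"grip":5}]'
python3 - <<'E'
from fit import *
i,a=pickle.load(open("w3.pkl","rb"));s=readout.read_state()
j=vision.camera_info("wrist");b=vision.camera("wrist");pickle.dump((j,b),open("w4.pkl","wb"))
p=proj(j,[539.7,190.5,44]);print("pred",p);g=cv2.cvtColor(b,cv2.COLOR_RGB2GRAY);m=(g<95).astype(np.uint8)
w=np.zeros_like(m);u,v=p.astype(int);w[max(0,v-100):v+100,u-30:u+30]=1
n,l,st,c=cv2.connectedComponentsWithStats(m*w)
for k in range(1,n):
    if st[k,4]>300:print(st[k],c[k].round(1),tri([(i,326.75,220.3),(j,*c[k])]))
cv2.imwrite("pics/w4.png",b[:,:,::-1]);print(s["eef_pos"],s["orientation"][:,1])
E
```

```text
time: 5.25
eef_pos: [539.9, 189.0, 89.4]
orientation: [[0.259, 0.966, 0.001], [0.966, -0.259, 0.0], [0.0, 0.001, -1.0]]
force: [-1.0, 0.1, 0.8]
grip_width: 0.588
gripper_force: 0.0
pred [321.73837668 273.9903219 ]
[ 307  187   27  158 3739] [321.  263.2] (array([539.33049949, 190.67378858,  27.37667482]), [0.1, 0.1])
[539.92691383 188.97580282  89.37138276] [ 9.65986181e-01 -2.58592685e-01  7.22089730e-04]
```

View pics/w4.png

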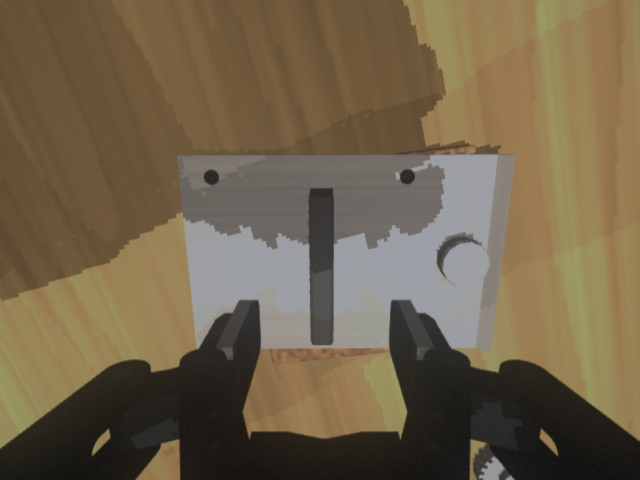

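The handle is centred at u ≈ 321, rows 190–344, between the open fingers, with the boss at (465,264). The plate is square with the view. I'll fit both wrist views together with the height free.

```bash
python3 - <<'E'
from fit import *
i,_=pickle.load(open("w3.pkl","rb"));j,_=pickle.load(open("w4.pkl","rb"))
P=np.array([[-16,40,32],[-16,-40,32],[-92,57.5,4],[-92,-57.5,4],[62,0,16],[85,-57.5,10],[85,57.5,10]])
U=np.array([[326,171],[328,273],[232,151],[243,284],[423,218],[446,279],[451,145]])
V=np.array([[321,192],[322,345],[178,156],[195.5,349],[465,265],[491,349],[515,155]])
f=lambda p:np.r_[(np.array([proj(i,w+[0,0,p[3]]) for w in T(p,P)])-U).ravel(),(np.array([proj(j,w+[0,0,p[3]]) for w in T(p,P)])-V).ravel()]
q=least_squares(f,[555,186,-.25,12],loss="soft_l1").x;print(q.round(3),np.degrees(q[2]));print(f(q).reshape(-1,2).round(1).tolist())
print(T(q,[[-16,0,32]])[0],"+z",q[3])
g=lambda p:f(p)[14:];q=least_squares(g,q,loss="soft_l1").x;print("near only",q.round(3))
E
```

```text
[ 5.54791e+02  1.85942e+02 -2.56000e-01  1.09110e+01] -14.658696463058117
[[-0.6, 2.6], [0.5, 0.7], [-1.4, 0.2], [0.3, -0.1], [-0.6, -0.1], [-1.2, 1.3], [1.4, -0.9], [-0.4, 3.6], [-0.2, -0.2], [0.2, -0.6], [2.9, -1.7], [-0.2, -1.7], [-0.1, 1.9], [0.6, -0.8]]
[539.31206052 189.99056427  32.        ] +z 10.910782599829584
near only [ 5.54660e+02  1.85806e+02 -2.56000e-01  1.11040e+01]
```

Both views agree: the underside is about 11–12 mm up and the handle centre is at (539.3,190). I'll descend and grip.

```bash
python3 -m inch '[{"dx":0,"dy":0.1,"dz":-3,"turn":0,"grip":5},{"dx":0,"dy":0.1,"dz":-6,"turn":0,"grip":5},{"dx":0,"dy":0.1,"dz":-6.9,"turn":0,"grip":5},{"dx":0,"dy":0.1,"dz":-6.9,"turn":0,"grip":3},{"dx":0,"dy":0.1,"dz":-6.9,"turn":0,"grip":0.5}]' 80; python3 -m inch '[{"dx":0,"dy":0,"dz":0,"turn":0,"grip":0.5},{"dx":0,"dy":0,"dz":0,"turn":0,"grip":0.5},{"dx":0,"dy":0,"dz":0,"turn":0,"grip":0.5},{"dx":0,"dy":0,"dz":0.5,"turn":0,"grip":0.5},{"dx":0,"dy":0,"dz":1,"turn":0,"grip":0.5}]' 80
```

```text
time: 5.92
eef_pos: [540.3, 190.6, 20.7]
orientation: [[0.258, 0.966, 0.002], [0.966, -0.258, 0.0], [0.001, 0.002, -1.0]]
force: [-11.8, 4.8, 7.8]
grip_width: 0.169
gripper_force: 4.9
time: 6.55
eef_pos: [539.6, 190.5, 29.9]
orientation: [[0.258, 0.966, 0.0], [0.966, -0.258, 0.0], [0.0, 0.0, -1.0]]
force: [0.2, -0.4, -3.8]
grip_width: 0.122
gripper_force: 78.0
```

The cover is gripped at 78 N and its weight shows in the force reading. I'll lift it and carry it to the front of the unit.

```bash
python3 -m inch '[{"dx":0,"dy":0,"dz":4,"turn":0,"grip":0.5},{"dx":-0.5,"dy":-4,"dz":8,"turn":1,"grip":0.5},{"dx":-1.5,"dy":-9.5,"dz":10.5,"turn":3,"grip":0.5},{"dx":-2.5,"dy":-15,"dz":11,"turn":5,"grip":0.5},{"dx":-3.5,"dy":-20.5,"dz":11,"turn":7,"grip":0.5}]'; python3 -m inch '[{"dx":-0.8,"dy":-5.5,"dz":0,"turn":1.5,"grip":0.5},{"dx":-1.4,"dy":-10,"dz":0,"turn":2.5,"grip":0.5},{"dx":-1.8,"dy":-13,"dz":0,"turn":2.9,"grip":0.5},{"dx":-1.8,"dy":-14,"dz":0,"turn":2.9,"grip":0.5},{"dx":-1.8,"dy":-14,"dz":0,"turn":2.9,"grip":0.5}]'
python3 - <<'E'
from fit import *
s=readout.read_state();j=vision.camera_info("wrist");b=vision.camera("wrist");pickle.dump((j,b,s),open("w5.pkl","wb"))
print(s["eef_pos"],s["orientation"][:,1],s["gripper_force"])
cv2.imwrite("pics/w5.png",b[:,:,::-1])
E
```

```text
time: 7.18
eef_pos: [504.3, -16.2, 140.4]
orientation: [[0.137, 0.991, 0.002], [0.991, -0.137, -0.0], [-0.0, 0.002, -1.0]]
force: [0.1, -0.1, -2.7]
grip_width: 0.119
gripper_force: 78.8
time: 7.8
eef_pos: [486.6, -154.5, 139.4]
orientation: [[0.089, 0.996, 0.0], [0.996, -0.089, 0.0], [0.0, 0.0, -1.0]]
force: [-0.5, 1.0, -3.5]
grip_width: 0.124
gripper_force: 78.7
[ 486.55065043 -154.47968599  139.42290526] [ 9.96059661e-01 -8.86856386e-02  1.00266628e-04] 78.6908233165741
```

View pics/w5.png

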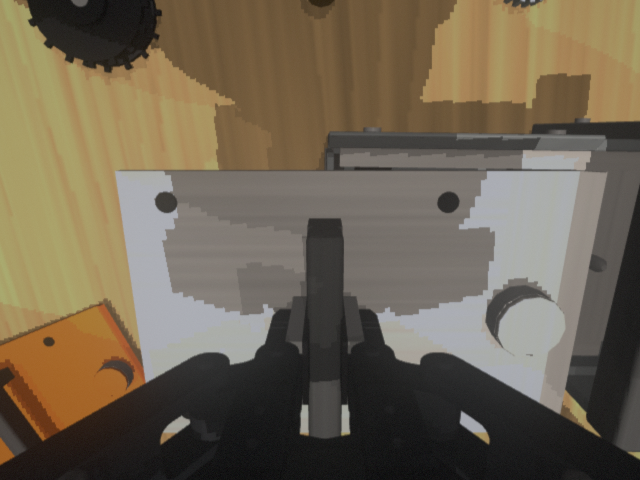

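The held cover is square: front corner (117,171), lip end (605,172), boss (531,321). The chassis lip line runs at v ≈ 134 and the pin shows at about (597,264). I'll fit the cover in the hand and check the chassis against it.

```bash
python3 - <<'E'
from fit import *
j,b,s=pickle.load(open("w5.pkl","rb"))
P=np.array([[-16,40,32],[-92,57.5,4],[62,0,16],[85,57.5,10]])
V=np.array([[325,236],[117,171],[531,321],[605,172]])
f=lambda p:(np.array([proj(j,w+[0,0,p[3]]) for w in T(p,P)])-V).ravel()
q=least_squares(f,[502,-156,-.09,130],loss="soft_l1").x;print(q.round(2),np.degrees(q[2]));print(f(q).reshape(-1,2).round(1).tolist())
q0=q.copy()
e=s["eef_pos"];x=[572.8,-161.7,np.radians(-5.1)]
h=T(q,[[-16,0,0]])[0];print("handle",h,"tcp-handle in chassis axes",np.array([[np.cos(.089),-np.sin(.089)],[np.sin(.089),np.cos(.089)]])@(e-h)[:2],"tcp z above underside",e[2]-q[3])
print("pred lip",[proj(j,w).round(1).tolist() for w in T(x,[[-85,66,88],[-85,60,82],[20,66,88]])],"pin top/foot",[proj(j,w).round(1).tolist() for w in T(x,[[62,0,82],[62,0,70]])])
g=cv2.cvtColor(b,cv2.COLOR_RGB2GRAY)
cv2.imwrite("pics/w5c.png",cv2.resize(np.ascontiguousarray(b[110:350,480:640,::-1]),None,fx=2.5,fy=2.5,interpolation=cv2.INTER_CUBIC))
for u in(345,400,460,520):
    c=g[115:175,u].astype(int);d=np.diff(c);k=np.argsort(-abs(d))[:5];print(u,[(int(115+t),int(d[t])) for t in sorted(k)])
E
```

```text
[ 5.0306e+02 -1.5697e+02 -8.0000e-02  1.2869e+02] -4.793695384011979
[[-1.2, -0.6], [1.9, 0.5], [-2.6, 4.0], [1.9, -1.2]]
handle [ 487.11245942 -155.63204009    0.        ] tcp-handle in chassis axes [-0.66200959  1.0978582 ] tcp z above underside 10.729288002946987
pred lip [[326.3, 139.6], [326.2, 151.9], [548.9, 139.7]] pin top/foot [[602.1, 267.7], [587.8, 260.6]]
345 [(147, 20), (153, 17), (165, -15), (166, -21), (170, 30)]
400 [(148, 16), (152, 18), (166, -21), (167, -18), (170, 34)]
460 [(138, -22), (139, -15), (155, 15), (167, -25), (170, 28)]
520 [(134, 22), (138, -25), (168, -28), (170, 66), (171, 22)]
```

View pics/w5c.png

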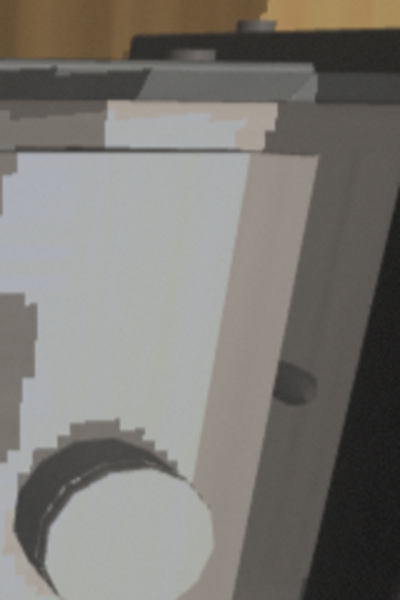

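```bash
python3 - <<'E'
from fit import *
j,b,s=pickle.load(open("w5.pkl","rb"));e=s["eef_pos"];R=np.array([[np.cos(.089),-np.sin(.089)],[np.sin(.089),np.cos(.089)]])
loc=lambda u,v,z:(R@(onz(j,u,v,z)-e)[:2]).round(1)
for z in(129,130.7):
    print(z,"edges front/rear",loc(117,171,z+4),loc(605,172,z+10),"boss",loc(531.6,329,z+16),"handle end",loc(325,236,z+32))
print("pin",loc(603,264.8,82),"lip outer88",loc(520,136,88),"inner82?",loc(520,150,82))
x=[572.8,-161.7,np.radians(-5.1)];print("model pin",(R@(T(x,[[62,0,0]])[0]-e)[:2]).round(1))
E
```

```text
129 edges front/rear [-76.2  56.2] [100.5  56.6] boss [80.  -2.2] handle end [ 0.8 38.8]
130.7 edges front/rear [-75.3  56.4] [99.3 56.7] boss [79.  -1.3] handle end [ 0.8 39.2]
pin [148.7   2.1] lip outer88 [92.7 68.1] inner82? [96.4 61.5]
model pin [148.5   0.5]
```

In the chassis axes the socket needs 70.7 mm forward and 3 mm to the left to reach the pin. I'll lower the cover to about 16 mm above the lands, then slide it in until it is short of the pin.

```bash
python3 -m inch '[{"dx":0,"dy":0.3,"dz":-1.5,"turn":0,"grip":0.5},{"dx":0,"dy":0.3,"dz":-3,"turn":0,"grip":0.5},{"dx":0,"dy":0.3,"dz":-4.4,"turn":0,"grip":0.5},{"dx":0,"dy":0.3,"dz":-4.4,"turn":0,"grip":0.5},{"dx":0,"dy":0.3,"dz":-4.4,"turn":0,"grip":0.5}]'; python3 -m inch '[{"dx":1.5,"dy":-0.13,"dz":0,"turn":0,"grip":0.5},{"dx":3,"dy":-0.27,"dz":0,"turn":0,"grip":0.5},{"dx":4.2,"dy":-0.37,"dz":0,"turn":0,"grip":0.5},{"dx":5.2,"dy":-0.46,"dz":0,"turn":0,"grip":0.5},{"dx":5.2,"dy":-0.46,"dz":0,"turn":0,"grip":0.5}]'
```

```text
time: 8.48
eef_pos: [486.7, -151.4, 95.7]
orientation: [[0.088, 0.996, 0.0], [0.996, -0.088, -0.0], [-0.0, 0.0, -1.0]]
force: [-0.1, 0.1, -2.5]
grip_width: 0.121
gripper_force: 78.6
time: 9.1
eef_pos: [539.1, -156.2, 95.0]
orientation: [[0.088, 0.996, -0.0], [0.996, -0.088, 0.0], [0.0, -0.0, -1.0]]
force: [-0.1, -0.2, -2.4]
grip_width: 0.122
gripper_force: 78.7
```

```bash
python3 -m inch '[{"dx":0.9,"dy":-0.08,"dz":0,"turn":0,"grip":0.5},{"dx":1.8,"dy":-0.16,"dz":0,"turn":0,"grip":0.5},{"dx":1.8,"dy":-0.16,"dz":0,"turn":0,"grip":0.5},{"dx":1.8,"dy":-0.16,"dz":-0.2,"turn":0,"grip":0.5},{"dx":1.8,"dy":-0.16,"dz":-0.4,"turn":0,"grip":0.5}]'; python3 -m inch '[{"dx":0,"dy":0,"dz":-0.1,"turn":0,"grip":0.5},{"dx":0,"dy":0,"dz":-0.2,"turn":0,"grip":0.5},{"dx":0,"dy":0,"dz":-0.3,"turn":0,"grip":0.5},{"dx":0,"dy":0,"dz":-0.4,"turn":0,"grip":0.5},{"dx":0,"dy":0,"dz":-0.4,"turn":0,"grip":0.5}]'
```

```text
time: 9.72
eef_pos: [556.2, -157.7, 91.1]
orientation: [[0.088, 0.996, -0.0], [0.996, -0.088, 0.0], [0.0, -0.0, -1.0]]
force: [0.2, -0.3, -3.5]
grip_width: 0.119
gripper_force: 78.7
time: 10.35
eef_pos: [556.4, -157.8, 87.2]
orientation: [[0.088, 0.996, -0.0], [0.996, -0.088, 0.0], [0.0, -0.0, -1.0]]
force: [0.0, 0.1, -2.7]
grip_width: 0.119
gripper_force: 78.7
```

```bash
python3 -m inch '[{"dx":0.05,"dy":0,"dz":-0.1,"turn":0,"grip":0.5},{"dx":0.05,"dy":0,"dz":-0.2,"turn":0,"grip":0.5},{"dx":0.05,"dy":0,"dz":-0.3,"turn":0,"grip":0.5},{"dx":0.05,"dy":0,"dz":-0.3,"turn":0,"grip":0.5},{"dx":0.05,"dy":0,"dz":-0.3,"turn":0,"grip":0.5}]'
```

```text
time: 10.98
eef_pos: [557.0, -157.8, 84.3]
orientation: [[0.088, 0.996, -0.0], [0.996, -0.088, 0.0], [0.0, -0.0, -1.0]]
force: [-0.6, -0.1, -1.9]
grip_width: 0.118
gripper_force: 78.7
```

No side forces with the pin about 6 mm into the socket. I'll press on down.

```bash
python3 -m inch '[{"dx":0,"dy":0,"dz":-0.1,"turn":0,"grip":0.5},{"dx":0,"dy":0,"dz":-0.2,"turn":0,"grip":0.5},{"dx":0,"dy":0,"dz":-0.3,"turn":0,"grip":0.5},{"dx":0,"dy":0,"dz":-0.4,"turn":0,"grip":0.5},{"dx":0,"dy":0,"dz":-0.4,"turn":0,"grip":0.5}]'; python3 -m inch '[{"dx":0,"dy":0,"dz":-0.05,"turn":0,"grip":0.5},{"dx":0,"dy":0,"dz":-0.1,"turn":0,"grip":0.5},{"dx":0,"dy":0,"dz":-0.15,"turn":0,"grip":0.5},{"dx":0,"dy":0,"dz":-0.15,"turn":0,"grip":0.5},{"dx":0,"dy":0,"dz":-0.15,"turn":0,"grip":0.5}]'
```

```text
time: 11.6
eef_pos: [557.0, -157.7, 80.3]
orientation: [[0.088, 0.996, 0.0], [0.996, -0.088, -0.0], [-0.0, 0.0, -1.0]]
force: [-1.4, 1.0, 3.3]
grip_width: 0.123
gripper_force: 79.5
time: 12.22
eef_pos: [557.0, -157.8, 78.9]
orientation: [[0.088, 0.996, 0.0], [0.996, -0.088, -0.0], [-0.0, 0.0, -1.0]]
force: [-2.6, 0.1, 4.8]
grip_width: 0.121
gripper_force: 79.9
```

```bash
python3 -m inch '[{"dx":0,"dy":0,"dz":-0.05,"turn":0,"grip":0.5},{"dx":0,"dy":0,"dz":-0.1,"turn":0,"grip":0.5},{"dx":0,"dy":0,"dz":-0.1,"turn":0,"grip":0.5},{"dx":0,"dy":0,"dz":-0.1,"turn":0,"grip":0.5},{"dx":0,"dy":0,"dz":-0.1,"turn":0,"grip":0.5}]'
```

```text
time: 12.85
eef_pos: [557.0, -157.8, 78.8]
orientation: [[0.088, 0.996, 0.001], [0.996, -0.088, -0.0], [-0.0, 0.001, -1.0]]
force: [-6.5, 2.0, 18.5]
grip_width: 0.123
gripper_force: 81.9
```

The z stopped at 78.8, so the underside is about 70 mm up, on the lands. The downward force rose sharply to 18.5 N, so the cover is fully home. I'll check it is steady and hand in.

```bash
python3 -m inch '[{"dx":0,"dy":0,"dz":0,"turn":0,"grip":0.5},{"dx":0,"dy":0,"dz":0,"turn":0,"grip":0.5},{"dx":0,"dy":0,"dz":0,"turn":0,"grip":0.5},{"dx":0,"dy":0,"dz":0,"turn":0,"grip":0.5},{"dx":0,"dy":0,"dz":0,"turn":0,"grip":0.5}]'; python3 -c "
from station import manip;print(manip.finish_job())"
```

```text
time: 13.48
eef_pos: [557.0, -157.8, 78.8]
orientation: [[0.088, 0.996, 0.001], [0.996, -0.088, -0.001], [-0.0, 0.001, -1.0]]
force: [-6.8, 2.6, 18.6]
grip_width: 0.122
gripper_force: 81.9
the job is handed in; nothing more can be done
None
```

I handed the job in at 13.5 s with the door pushed to its stop and the cover on the pin, still gripped and pressed onto the lands at about 18 N; height and force readings show it home, but I took no final picture and the hand-in returned no verdict.

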